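Wedge open a plaster casting mould evenly

TASK

The plaster casting mould on its wooden carrier is stuck tight: take the wooden wedge from its stand and work it down into the worn pry slots at the two ends of the seam in turn, feeling for where it bites, until the seam has opened at least 9 mm at both ends and the halves stand nearly parallel. Never let one end get more than 6 mm ahead of the other, and move the loose half with the wedge only, not with the gripper or arm. Then put the wedge back in its stand, leave it standing there, and leave the raw clay bowl undisturbed.

Things in the scene. Friction and masses are not known exactly. Their poses are not given: they have to be found in the camera images.
- carrier: flat wooden board 215 x 220 x 15 mm, fixed, carrying a white plaster mould (124 mm in x, 190 mm in y, top 115 mm above the table). Origin: on the table under the middle of the seam. The seam is this frame's upright plane x = 0; y runs along it (left end at +y), z up. Fixed half, backed by a wooden cheek: +x side. Loose half: -x side, slides only towards -x and yaws a little.
- slot_left (a point): mouth of the left (+y) pry slot, seam shut: on the seam plane, 115 mm above the table, 70 mm from the mould's middle; axes as the carrier, fixed to it. The slot runs from 45 to 95 mm off the middle, down to the board; as made 6 mm wide (3 mm in each half), with 45 degree bevels 6 mm deep at the top (mouth 18 mm; narrow edges 109 mm above the table)
- slot_right (a point): the same at the right (-y) end. At each slot the fixed half's face is worn back by an unmeasured 0 to 4 mm, each its own: feel where the wedge bites on both sides. Slot width = 6 mm + wear + opening; its middle lies (wear - opening)/2 towards +x of the seam plane. Only the loose half moves, so a wedge driven down must drift towards -x with it, half as far as the seam opens
- gap_left (a joint): how far the seam stands open at the left slot, 70 mm left of the mould's middle (m): 0 shut, starts between 0 and 3 mm, end of travel 18 mm. A stiff sliding fit: 8 N of spreading at that slot (11 to 16 N down on the wedge) moves that end and leaves the other where it is; it stays where it is left
- gap_right (a joint): the same at the right slot
- loose_half: the loose plaster half, 62 x 190 x 100 mm, on the robot's side of the mould. Origin: underside, at the middle of its seam face; axes parallel to the carrier's when the halves are parallel (6 mm difference between the ends = 0.043 rad of yaw)
- wedge: wooden wedge standing point down in its stand, 140 mm tall, about 0.16 kg. Origin: middle of its lower edge; z up along it, x across its thickness, y along its width. Blade z = 0 to 75 mm, 36 mm wide, tapering evenly and symmetrically from 3 mm thick at the point to 25 mm. Handle z = 75 to 140 mm, 24 mm (x) by 20 mm (y), leaving a shoulder of 8 mm at each y side for fingertips to push on
- wedge_stand: dark wooden block 80 x 80 x 70 mm, fixed to the table, with a V slot from above that fits the wedge's taper and 40 mm long in y. Origin: centre of the underside, z up
- seat (a point): where the wedge's origin lies when it sits in the stand: on the stand's axis, 10 mm above the table; x across the V, y along it (the wedge fits either way round)
- bowl: raw clay bowl, 130 mm across, 55 mm high, loose on the table to the right of the mould. Origin: centre of its underside

How it is judged:
By the outcome, as a careful person would: the job done as asked, in the order asked, and still so for the second after the job is handed in, with the robot touching nothing.
It also fails if it takes over 72 s, if anything falls off the work surface, if the arm or the gripper's body presses on something with over 40 N, if the wrist force passes 120 N, or if a joint passes its speed limit or range.

ROBOT

A 6-joint arm with a two-finger parallel gripper is mounted at the origin on the work surface. World frame = base frame: x ahead of the robot, y to its left, z up, the work surface at z = 0. Lengths are in m, angles in degrees, forces in N, time in s.
With the tool pointing down it reaches from about 0.35 to 0.875 m from the base axis. Payload 4.2 kg.
Tool frame: the origin (TCP) lies between the finger pads; the fingertips stand 22 mm ahead of it and the grasp point (between the pads) lies 3 mm ahead of it; z points along the fingers, y is the line along which they close (so a half turn about z gives the same grasp; the last joint's range is limited). The gripper opens to 85 mm and grips with 20 to 120 N. Pads are 22 mm wide; open, the fingers measure 114 mm over their backs; the gripper's body (76 mm by 85 mm) begins 54 mm behind the grasp point. The pads swing forward as they close: fully open they stand 13 mm farther back than shut.
Start: joints at [-55.772, 22.042, 0.453, 0, -68.411, -14.817], TCP at [0.208, -0.589, 0.253] pointing down, gripper open.
Joint ranges: [-179.83, 179.83], [-69.29, 118.12], [-61.27, 80.66], [-181.25, 117.63], [-171.15, -9.14], [-177.46, 177.46]. Speed limits (degrees/s): [159.86, 159.86, 180, 180, 180, 180].

INTERFACE

Orientations are given as [roll, pitch, yaw] about the fixed x, y, z axes, in that order (R = Rz(yaw) Ry(pitch) Rx(roll)).
In Python, from workcell import manip, eyes gives the robot as it stands. The module is installed in compiled form; this text tells all that it offers.
- The arm moves only by the tool servo_tool, never from a script. Its argument "steps" is text: rows parted by semicolons, each of 7 numbers parted by spaces: the shift along the tool's x, y, z each as a share of 0.03 m, from -1 to 1, then the turn, a rotation vector about the tool's x, y, z each as a share of 4 degrees, from -1 to 1, then the opening, from 0 (shut) to 1 (fully open). A call has 1 to 10 rows; each row shifts and turns the commanded pose from where the row before left it, along the tool's axes as they then stand; what a row does not reach is not made up. A row lasts 1/12 s, in which the tool goes at most 41.7 mm and 7.16 degrees, less where a joint would pass 70% of its speed; a pose out of reach is approached as far as the arm can. A call with a number of a shift or a turn outside -1 to 1 is refused whole. A call with a gripper value outside its range is refused whole. The fingers move at their own pace and stop on an object; the grip force is fixed at half the most. Time passes only in rows, so rows that do not move let the fingers close. It gives the time, the measured TCP pose, the force, the opening and the grip force at its end, in the units of the state.
- manip.read_state(): the state, without advancing time (a new reading comes with each control period).
- eyes.capture(name): name is "side" or "top"; returns the picture (384x512x3 uint8, red, green, blue); there is no depth.
- eyes.camera_model(name): a dict with "vfov" (degrees; the focal length in pixels is half the picture's height over the tangent of half this angle, whatever the lens; pixels are square), "cx", "cy" (the principal point, pixels), "R" (3x3) and "t" (3): a world point X has camera coordinates R X + t. Camera axes: x right, y down, z forward; pixel columns grow to the right and rows downward; lengths in m; the calibration is good to about 2 mm. A picture is of the moment at which its call begins. camera_model takes no time and is no camera call.
- manip.sign_off(): hands the job in; it is judged then, once.
The state is a dict: "time": time; "qpos": joint angles; "qvel": joint speeds; "joint_efforts": joint torques, N m; "ee_pos": TCP position; "eef_rot": TCP orientation; "contact_force": force on the tool from outside, world axes, zero at the start; "moment": the same for the moment, N m; "finger_gap": finger opening in m; "grip_force": force on a finger pad.
Only numpy, scipy, OpenCV 4.12 (cv2) and the standard library are available. Lean on these libraries where they do the work, as an engineer would, in place of code of your own. Each camera call takes 0.05 s, during which the arm holds its last target. There are 200 camera calls.

## Working session

There is one attempt and no reset: what is moved stays moved. The work goes in short steps, Python scripts to look and compute and a tool call to move; the robot and the scene stay as the last step left them, time stands still between calls to the robot, and variables do not carry over. Pictures are saved under pics/ and viewed, at most 10 in all, crops included, and the job is handed in when it is done.

Besides the shell and the picture viewer there is one more tool, called after "Call:" in YAML: its name, and indented under it one key for each argument. servo_tool: Moves the arm, as the interface text tells. Its arguments: {"type":"object","properties":{"steps":{"type":"string"}},"required":["steps"]}

```bash
mkdir -p pics; python3 - <<'E'
from workcell import manip, eyes
import cv2,numpy as np
for n in("side","top"):
    im=eyes.capture(n);cv2.imwrite(f"pics/{n}0.png",im[:,:,::-1]);m=eyes.camera_model(n)
    R=np.array(m["R"]);print(n,m["vfov"],m["cx"],m["cy"],(-R.T@np.array(m["t"])).round(3),R.round(3).tolist())
a=[cv2.imread(f"pics/{n}0.png") for n in("side","top")]
print(manip.read_state())
E
```

```text
side 49.88266625126771 257.6519420421564 192.67303953680212 [0.306 0.783 0.76 ] [[-0.962, -0.271, -0.016], [-0.155, 0.599, -0.785], [0.223, -0.753, -0.619]]
top 56.871672418467675 254.58992419456055 188.230895323025 [ 0.387 -0.029  1.025] [[0.009, -1.0, 0.016], [-0.988, -0.011, -0.154], [0.154, -0.014, -0.988]]
{'time': 0.1, 'qpos': array([-5.57698528e+01,  2.20862598e+01,  3.89352672e-01, -2.26798094e-02,
       -6.84116097e+01, -1.48157582e+01]), 'qvel': array([-0.01139118, -0.0931567 ,  0.22852201,  0.05411953,  0.04086353,
        0.01291689]), 'joint_efforts': array([ 7.56323407e-04, -3.93319237e+01,  1.88931209e+01,  4.19796914e+00,
       -2.59194007e-03,  4.19797914e-06]), 'ee_pos': array([ 0.20759806, -0.58902493,  0.25235069]), 'eef_rot': array([ 1.79889701e+02, -7.37701204e-03, -1.60593969e+02]), 'contact_force': array([-0.04597617,  0.73679056,  0.12189195]), 'moment': array([-0.006601  ,  0.01776734,  0.013611  ]), 'grip_force': 0.0, 'finger_gap': 0.08545081754815101}
```

View pics/side0.png

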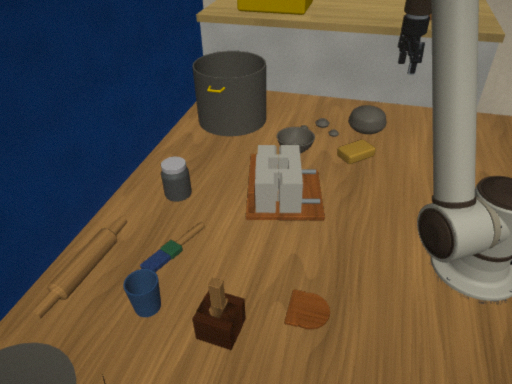

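View pics/top0.png

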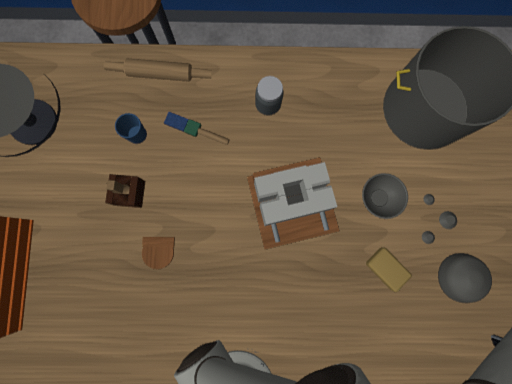

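The side view shows the wedge and stand at about (218,315) and the mould at about (280,180). In the top view the stand is at (126,190), the mould at (295,195) and the bowl at (385,195). Next I'll zoom in on the stand and mould.

```bash
cat > h.py <<'E'
from workcell import manip, eyes
import cv2,numpy as np
def cam(n):
    m=eyes.camera_model(n);return np.array(m["R"]),np.array(m["t"]),192/np.tan(np.radians(m["vfov"]/2)),m["cx"],m["cy"]
def ray(n,uv):
    R,t,f,cx,cy=cam(n);d=R.T@np.array([(uv[0]-cx)/f,(uv[1]-cy)/f,1]);return -R.T@t,d
def onz(n,uv,z):
    o,d=ray(n,uv);return o+d*(z-o[2])/d[2]
def proj(n,X):
    R,t,f,cx,cy=cam(n);p=R@np.array(X)+t;return np.array([cx+f*p[0]/p[2],cy+f*p[1]/p[2]])
def crop(n,im,x0,y0,w,h,s):
    c=cv2.resize(im[y0:y0+h,x0:x0+w,::-1],None,fx=s,fy=s,interpolation=cv2.INTER_CUBIC)
    for x in range((x0+9)//10*10,x0+w,10): cv2.putText(c,str(x),(int((x-x0+.5)*s),10),0,.35,(0,255,255),1);cv2.line(c,(int((x-x0+.5)*s),12),(int((x-x0+.5)*s),18),(0,255,255),1)
    for y in range((y0+9)//10*10,y0+h,10): cv2.putText(c,str(y),(0,int((y-y0+.5)*s)+4),0,.35,(0,255,255),1)
    return c
E
python3 - <<'E'
from h import *
t=cv2.imread("pics/top0.png")[:,:,::-1];s=cv2.imread("pics/side0.png")[:,:,::-1]
a=crop("t",t,90,160,75,60,5.2);b=crop("t",t,240,150,105,105,4)[:,:400]
c=crop("s",s,180,265,75,90,3.2);d=crop("s",s,240,135,90,90,3.2)
o=np.zeros((600,800,3),np.uint8)
for i,x,y in((a,0,0),(c,0,312),(b,400,0)):
    h=min(i.shape[0],600-y);w=min(i.shape[1],800-x);o[y:y+h,x:x+w]=i[:h,:w]
h=min(d.shape[0],600-420);o[420:600,400:688]=d[:180,:288]
cv2.imwrite("pics/z1.png",o)
E
```

```text
(no output)
```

View pics/z1.png

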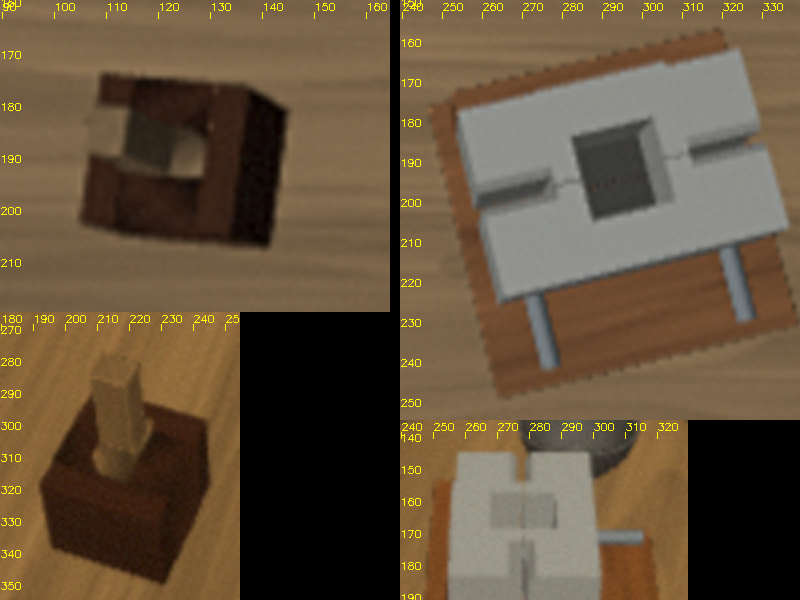

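```bash
python3 - <<'E'
from h import *
t=cv2.imread("pics/top0.png")[:,:,::-1]
g=t.astype(int);m=((g.min(2)>105)&(g.max(2)-g.min(2)<40)).astype(np.uint8)
m[:,:245]=0;m[:,342:]=0;m[:155]=0;m[230:]=0
m=cv2.morphologyEx(m,cv2.MORPH_OPEN,np.ones((3,3)))
c=max(cv2.findContours(m,0,1)[0],key=cv2.contourArea)
h=cv2.approxPolyDP(cv2.convexHull(c),4,True)[:,0]
print("mould");P=[]
for p in h: print(p,onz("top",p,.115)[:2].round(4))
for a,b in zip(h,np.roll(h,-1,0)):
    d=onz("top",b,.115)-onz("top",a,.115);print(np.linalg.norm(d).round(4),np.degrees(np.arctan2(d[1],d[0])).round(2))
# slots: center line pts by eye
for n,p,z in(("slotL outer",(259.5,198),.115),("slotL inner",(277.5,193.5),.115),("slotR in",(312,188),.115),("slotR out",(329.5,184.),.115)):print(n,onz("top",p,z).round(4))
for n,p,z in(("handle",(110.7,185.2),.15),("sTL",(109.2,174),.07),("sTR",(137.5,176.3),.07),("sBL",(105.4,202.7),.07),("sBR",(134.6,206),.07)):print(n,onz("top",p,z).round(4))
# side handle top
o,d=ray("side",(180+117/3.2,265+(357-312)/3.2));print("handle side",onz("side",(216.5,279),.15).round(4))
for q in((386,195),):print("bowl",onz("top",q,.04).round(3))
E
```

```text
mould
[325 164] [ 0.5951 -0.2273]
[336 206] [ 0.4843 -0.2534]
[264 223] [ 0.4387 -0.0673]
[256 177] [ 0.5581 -0.0458]
0.1138 -166.73
0.1916 103.79
0.1214 10.19
0.1851 -78.47
slotL outer [ 0.503  -0.0554  0.115 ]
slotL inner [ 0.5153 -0.102   0.115 ]
slotR in [ 0.5308 -0.1919  0.115 ]
slotR out [ 0.5418 -0.2379  0.115 ]
handle [0.5265 0.3156 0.15  ]
sTL [0.5701 0.3534 0.07  ]
sTR [0.5647 0.2763 0.07  ]
sBL [0.4914 0.3579 0.07  ]
sBR [0.4834 0.2792 0.07  ]
handle side [0.5296 0.3138 0.15  ]
bowl [ 0.525 -0.414  0.04 ]
```

The stand centre comes out at about (0.527, 0.316), yaw −4°. The seam middle is at about (0.523, −0.147), yaw 12°. Next I move above the stand.

Call:
servo_tool:
  steps: "0 0 0 0 0 0.97 0.5;0 0 0 0 0 0.97 0.5;0 0 0 0 0 0.97 0.5;0 0 0 0 0 0.97 0.5;0 0 0 0 0 0.97 0.5;0 0 0 0 0 0.97 0.5;-0.55 0.95 0 0 0 0 0.5;-0.55 0.95 0 0 0 0 0.5;-0.55 0.95 0 0 0 0 0.5;-0.55 0.95 0 0 0 0 0.5"

```text
time: 0.93
ee_pos: [0.2815, -0.4788, 0.2527]
eef_rot: [179.9, -0.0, 176.1]
contact_force: [1.0, 0.9, 0.2]
finger_gap: 0.0427
grip_force: 0.0
```

Call:
servo_tool:
  steps: "-0.55 0.95 0 0 0 0 0.5;-0.55 0.95 0 0 0 0 0.5;-0.55 0.95 0 0 0 0 0.5;-0.55 0.95 0 0 0 0 0.5;-0.55 0.95 0 0 0 0 0.5;-0.55 0.95 0 0 0 0 0.5;-0.55 0.95 0 0 0 0 0.5;-0.55 0.95 0 0 0 0 0.5;-0.55 0.95 0 0 0 0 0.5;-0.55 0.95 0 0 0 0 0.5"

```text
time: 1.77
ee_pos: [0.4655, -0.2053, 0.2531]
eef_rot: [180.0, -0.0, 176.1]
contact_force: [0.2, 0.0, 0.3]
finger_gap: 0.0427
grip_force: 0.0
```

Call:
servo_tool:
  steps: "-0.55 0.95 0 0 0 0 0.5;-0.55 0.95 0 0 0 0 0.5;0 0.97 0 0 0 0 0.5;0 0.97 0 0 0 0 0.5;0 0.97 0 0 0 0 0.5;0 0.97 0 0 0 0 0.5;0 0.97 0 0 0 0 0.5;0 0.97 0 0 0 0 0.5;0 0.97 0 0 0 0 0.5;0 0.97 0 0 0 0 0.5"

```text
time: 2.6
ee_pos: [0.5171, 0.0813, 0.253]
eef_rot: [-180.0, -0.0, 176.1]
contact_force: [0.7, -0.5, 0.5]
finger_gap: 0.0429
grip_force: 0.0
```

Call:
servo_tool:
  steps: "0 0.97 0 0 0 0 0.5;0 0.97 0 0 0 0 0.5;0 0.97 0 0 0 0 0.5;0 0.97 0 0 0 0 0.5;0 0.97 0 0 0 0 0.5;0 0.97 0 0 0 0 0.5;0 0.97 0 0 0 0 0.5;0 0.97 0 0 0 0 0.5;0 0 0 0 0 0 0.5;0 0 0 0 0 0 0.5"

```text
time: 3.43
ee_pos: [0.5328, 0.3134, 0.2521]
eef_rot: [-179.9, -0.1, 176.2]
contact_force: [0.0, -0.7, 0.6]
finger_gap: 0.0427
grip_force: 0.0
```

Call:
servo_tool:
  steps: "0.16 0.06 0.9 0 0 0 0.5;0 0 0.9 0 0 0 0.5;0 0 0.9 0 0 0 0.5;0 0 0.9 0 0 0 0.5;0 0 0.5 0 0 0 0.5;0 0 0 0 0 0 0.5"

```text
time: 3.93
ee_pos: [0.5265, 0.3113, 0.1261]
eef_rot: [-179.6, -0.4, 176.0]
contact_force: [0.5, -0.2, -0.1]
finger_gap: 0.0426
grip_force: 0.0
```

```bash
python3 - <<'E'
from h import *
t=eyes.capture("top");s=eyes.capture("side")
cv2.imwrite("pics/z2.png",np.hstack([crop("t",t,80,140,75,80,5),crop("s",s,180,250,75,80,5)]))
E
```

```text
(no output)
```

View pics/z2.png

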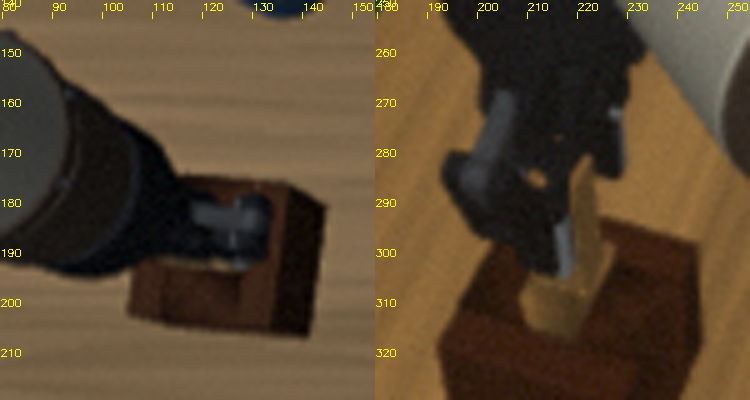

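The side crop shows the pads straddling the handle, with the +y fingertip at (216,304) just above the shoulder. I descend a little and close.

Call:
servo_tool:
  steps: "0 0.1 0.3 0 0 0 0.5;0 0 0.27 0 0 0 0.5;0 0 0 0 0 0 0.5;0 0 0 0 0 0 0.3;0 0 0 0 0 0 0.25;0 0 0 0 0 0 0.15;0 0 0 0 0 0 0;0 0 0 0 0 0 0;0 0 0 0 0 0 0;0 0 0 0 0 0 0"

```text
time: 4.87
ee_pos: [0.5292, 0.3192, 0.1139]
eef_rot: [179.8, 0.1, 176.1]
contact_force: [-1.3, 5.0, -0.9]
finger_gap: 0.0197
grip_force: 59.3
```

```bash
python3 - <<'E'
from h import *
s=manip.read_state();print({k:np.round(s[k],3) for k in("ee_pos","eef_rot","contact_force","moment","finger_gap","grip_force","qpos")})
E
```

```text
{'ee_pos': array([0.529, 0.319, 0.114]), 'eef_rot': array([1.79774e+02, 1.04000e-01, 1.76116e+02]), 'contact_force': array([-1.319,  4.979, -0.852]), 'moment': array([ 1.686,  0.526, -0.212]), 'finger_gap': np.float64(0.02), 'grip_force': np.float64(59.323), 'qpos': array([ 4.60530e+01,  2.85140e+01, -1.07870e+01, -8.60000e-02,
       -5.04590e+01, -1.39883e+02])}
```

Gripped with a 19.7 mm opening, as expected for the handle. Now I lift, turn and go above the left slot.

Call:
servo_tool:
  steps: "0 0 -0.3 0 0 0 0;0 0 -0.9 0 0 0 0;0 0 -1 0 0 0 0;0 0 -1 0 0 0 0;0 0 -1 0 0 0 0;0 0 -0.7 0 0 0 0;0 0 0 0 0 -1 0;0 0 0 0 0 -1 0;0 0 0 0 0 -1 0;0 0 0 0 0 -0.98 0"

```text
time: 5.7
ee_pos: [0.5283, 0.3163, 0.2604]
eef_rot: [-179.9, -0.1, -167.8]
contact_force: [-1.3, -0.7, -1.7]
finger_gap: 0.0195
grip_force: 62.7
```

Call:
servo_tool:
  steps: "0.25 -0.92 0 0 0 0 0;0.25 -0.92 0 0 0 0 0;0.25 -0.92 0 0 0 0 0;0.25 -0.92 0 0 0 0 0;0.25 -0.92 0 0 0 0 0;0.25 -0.92 0 0 0 0 0;0.25 -0.92 0 0 0 0 0;0.25 -0.92 0 0 0 0 0;0.25 -0.92 0 0 0 0 0;0.25 -0.92 0 0 0 0 0"

```text
time: 6.53
ee_pos: [0.512, 0.0298, 0.2604]
eef_rot: [-180.0, -0.1, -167.9]
contact_force: [1.4, 0.7, -1.1]
finger_gap: 0.0191
grip_force: 62.6
```

Call:
servo_tool:
  steps: "0.25 -0.92 0 0 0 0 0;0.25 -0.92 0 0 0 0 0;0.25 -0.92 0 0 0 0 0;0.25 -0.92 0 0 0 0 0;0 0 0 0 0 0 0;0 0 0 0 0 0 0"

```text
time: 7.03
ee_pos: [0.5058, -0.0841, 0.2602]
eef_rot: [-180.0, -0.1, -168.1]
contact_force: [-0.3, -0.3, -1.6]
finger_gap: 0.0192
grip_force: 62.6
```

```bash
cat >> h.py <<'E'
C=np.array([.5227,-.147]);YAW=12.
def edges(im,C=C,yaw=YAW,half=(-62,62)):
    """subpixel max-gradient x (carrier frame, mm) along given y's of the outer top edges, z=.115"""
    g=cv2.GaussianBlur(im,(3,3),0.7).astype(np.float32).mean(2);c,s=np.cos(np.radians(yaw)),np.sin(np.radians(yaw))
    out={}
    for nm,x0 in zip(("near","far"),half):
        pts=[]
        for y in np.arange(-85,86,5):
            xs=np.arange(x0-12,x0+12,.25);v=[]
            P=[proj("top",[C[0]+(c*x-s*y)/1e3,C[1]+(s*x+c*y)/1e3,.115]) for x in xs]
            v=cv2.remap(g,np.float32([p[0] for p in P])[None],np.float32([p[1] for p in P])[None],1)[0]
            d=np.gradient(cv2.GaussianBlur(v[None],(1,1),0)[0])*(1 if nm=="near" else -1)
            d=np.convolve(d,np.ones(9)/9,"same");i=d[6:-6].argmax()+6;w=np.clip(d[i-8:i+9],0,None)
            pts.append((y,(xs[max(i-8,0):i+9]*w).sum()/w.sum() if len(w)==17 else xs[i]))
        p=np.array(pts);k=np.ones(len(p),bool)
        for _ in range(4):
            f=np.polyfit(p[k,0],p[k,1],1);r=abs(np.polyval(f,p[:,0])-p[:,1]);k=r<max(1,2*np.median(r))
        out[nm]=f;print(nm,"slope deg",np.degrees(f[0]).round(2),"x@+70,0,-70",np.polyval(f,[70,0,-70]).round(2),"n",k.sum(),"res",r[k].std().round(2))
    return out
E
python3 - <<'E'
from h import *
edges(cv2.imread("pics/top0.png"))
s=manip.read_state();print(s["ee_pos"],s["eef_rot"],s["contact_force"],s["moment"])
im=eyes.capture("side");cv2.imwrite("pics/z3.png",crop("s",im,225,60,110,155,3.8))
E
```

```text
Traceback (most recent call last):
  File "h.py", line 25, in edges
    P=[proj("top",[C[0]+(c*x-s*y)/1e3,C[1]+(s*x+c*y)/1e3,.115]) for x in xs]
       ~~~~^^^^^^^^^^^^^^^^^^^^^^^^^^^^^^^^^^^^^^^^^^^^^^^^^^^^
  File "h.py", line 10, in proj
    R,t,f,cx,cy=cam(n);p=R@np.array(X)+t;return np.array([cx+f*p[0]/p[2],cy+f*p[1]/p[2]])
                ~~~^^^
  File "h.py", line 4, in cam
    m=eyes.camera_model(n);return np.array(m["R"]),np.array(m["t"]),192/np.tan(np.radians(m["vfov"]/2)),m["cx"],m["cy"]
ValueError: time passes only in moves, steps and waits
```

```bash
sed -i 's/^def cam(n)/import functools\n@functools.lru_cache\ndef cam(n)/' h.py
python3 - <<'E'
from h import *
edges(cv2.imread("pics/top0.png"))
s=manip.read_state();print(s["ee_pos"],s["eef_rot"],s["contact_force"],s["moment"])
im=eyes.capture("side");cv2.imwrite("pics/z3.png",crop("s",im,225,60,110,155,3.8))
E
```

```text
near slope deg -2.32 x@+70,0,-70 [-67.91 -65.07 -62.23] n 35 res 0.26
far slope deg -1.3 x@+70,0,-70 [57.82 59.41 61.  ] n 35 res 0.55
[ 0.50578981 -0.0840983   0.26023514] [-1.79995097e+02 -8.81672815e-02 -1.68116007e+02] [-0.31650674 -0.2840353  -1.61113841] [ 0.02474541 -0.0171248  -0.00861508]
```

View pics/z3.png

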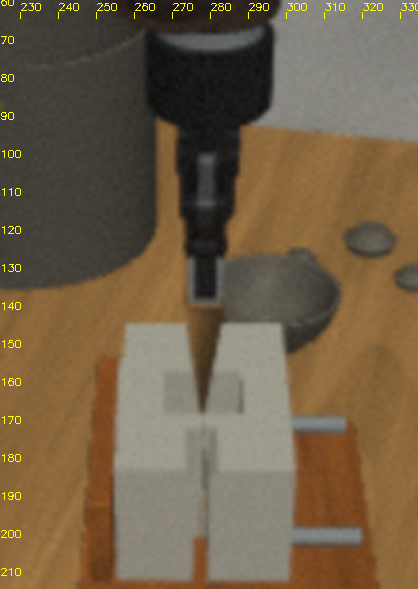

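In z3 the wedge tip is at (277,168), lined up just above the left slot at (278,178). The edge fits put the yaw at about 13° and the left end about 2.5 mm further open than the right. I lower the wedge into the left slot.

Call:
servo_tool:
  steps: "0 0.17 0 0 0 -0.25 0;0 0 0.8 0 0 0 0;0 0 0.4 0 0 0 0;0 0 0.2 0 0 0 0;0 0 0.2 0 0 0 0;0 0 0.2 0 0 0 0;0 0 0 0 0 0 0"

```text
time: 7.67
ee_pos: [0.5055, -0.077, 0.2054]
eef_rot: [180.0, -0.1, -166.9]
contact_force: [-0.8, 0.6, -1.1]
finger_gap: 0.0194
grip_force: 62.6
```

```bash
cat >> h.py <<'E'
def st():
    s=manip.read_state();print(s["time"],"pos",(s["ee_pos"]*1e3).round(2),"rot",s["eef_rot"].round(2),"F",s["contact_force"].round(1),"M",s["moment"].round(2))
    e=s["ee_pos"][:2]*1e3-[520.2,-147.5];c,q=np.cos(np.radians(13)),np.sin(np.radians(13));f=s["contact_force"]
    print("carrier xy",np.round([c*e[0]+q*e[1],-q*e[0]+c*e[1]],2),"Fc",np.round([c*f[0]+q*f[1],-q*f[0]+c*f[1]],1))
E
python3 -c "from h import *;st()"
```

```text
7.6667 pos [505.47 -76.96 205.45] rot [ 1.7998e+02 -8.0000e-02 -1.6690e+02] F [-0.8  0.6 -1.1] M [-0.    0.04  0.03]
carrier xy [ 1.52 72.05] Fc [-0.7  0.7]
```

Call:
servo_tool:
  steps: "0 0 0.1 0 0 0 0;0 0 0.1 0 0 0 0;0 0 0.1 0 0 0 0;0 0 0 0 0 0 0"

```text
time: 8.0
ee_pos: [0.5055, -0.0775, 0.1968]
eef_rot: [180.0, -0.0, -167.0]
contact_force: [-0.9, 0.1, -1.8]
finger_gap: 0.0193
grip_force: 62.6
```

Call:
servo_tool:
  steps: "0 0 0.1 0 0 0 0;0 0 0.1 0 0 0 0;0 0 0 0 0 0 0"

```text
time: 8.25
ee_pos: [0.5051, -0.0776, 0.1905]
eef_rot: [180.0, -0.1, -167.0]
contact_force: [-2.3, -1.2, -2.3]
finger_gap: 0.0191
grip_force: 62.7
```

```bash
python3 -c "from h import *;st()"
```

```text
8.25 pos [505.07 -77.63 190.51] rot [ 1.7998e+02 -1.0000e-01 -1.6697e+02] F [-2.3 -1.2 -2.3] M [-0.22  0.55  0.03]
carrier xy [ 0.97 71.48] Fc [-2.5 -0.7]
```

Call:
servo_tool:
  steps: "0.02 0 0.06 0 0 0 0;0.01 0 0.06 0 0 0 0;0 0 0 0 0 0 0"

```text
time: 8.5
ee_pos: [0.505, -0.0779, 0.1884]
eef_rot: [-180.0, 0.0, -166.9]
contact_force: [-3.0, -0.7, 4.0]
finger_gap: 0.0189
grip_force: 63.4
```

Call:
servo_tool:
  steps: "0.01 0 0.06 0 0 0 0;0.01 0 0.06 0 0 0 0;0 0 0 0 0 0 0"

```text
time: 8.75
ee_pos: [0.5049, -0.0782, 0.1868]
eef_rot: [-179.9, 0.1, -166.8]
contact_force: [-5.2, -0.2, 13.2]
finger_gap: 0.0193
grip_force: 64.7
```

```bash
python3 -c "from h import *;st()"
```

```text
8.75 pos [504.9  -78.2  186.76] rot [-1.7988e+02  1.0000e-01 -1.6682e+02] F [-5.2 -0.2 13.2] M [-0.06  2.02  0.3 ]
carrier xy [ 0.68 70.97] Fc [-5.1  0.9]
```

Bite felt at TCP z ≈ 188.5 mm. Driving about 7 mm further for roughly 2 mm of opening.

Call:
servo_tool:
  steps: "0.04 0 0.08 0 0 0 0;0.03 0 0.08 0 0 0 0;0 0 0 0 0 0 0"

```text
time: 9.0
ee_pos: [0.504, -0.0788, 0.1826]
eef_rot: [-179.8, 0.3, -166.8]
contact_force: [-3.9, -0.9, 14.1]
finger_gap: 0.0195
grip_force: 64.8
```

```bash
python3 -c "from h import *;st()"
```

```text
9.0 pos [504.01 -78.76 182.6 ] rot [-179.83    0.29 -166.8 ] F [-3.9 -0.9 14.1] M [-0.23  1.38  0.26]
carrier xy [-0.31 70.62] Fc [-4. -0.]
```

Call:
servo_tool:
  steps: "0.02 0 0.05 0 0 0 0;0 0 0 0 0 0 0;0 0 -0.5 0 0 0 0;0 0 -0.9 0 0 0 0;0 0 -0.4 0 0 0 0;0 0 0 0 0 0 0"

```text
time: 9.5
ee_pos: [0.5043, -0.0781, 0.235]
eef_rot: [-179.9, 0.5, -166.9]
contact_force: [0.7, -0.1, -1.6]
finger_gap: 0.0193
grip_force: 62.7
```

Call:
servo_tool:
  steps: "0 -0.5 0 0 0 0 0;0 -0.94 0 0 0 0 0;0 -0.94 0 0 0 0 0;0 -0.94 0 0 0 0 0;0 -0.94 0 0 0 0 0;0 -0.5 0 0 0 0 0;0 0 0 0 0 0 0"

```text
time: 10.08
ee_pos: [0.5343, -0.2199, 0.2295]
eef_rot: [180.0, -0.1, -167.2]
contact_force: [-0.2, 0.4, -2.8]
finger_gap: 0.0194
grip_force: 62.7
```

```bash
python3 -c "from h import *;st()
im=eyes.capture('top');cv2.imwrite('pics/z4.png',crop('t',im,240,140,105,100,6));edges(im)"
```

```text
10.0833 pos [ 534.32 -219.91  229.5 ] rot [ 1.7997e+02 -6.0000e-02 -1.6717e+02] F [-0.2  0.4 -2.8] M [ 0.05 -0.04  0.01]
carrier xy [ -2.53 -73.73] Fc [-0.1  0.4]
near slope deg -2.32 x@+70,0,-70 [-68.15 -65.32 -62.49] n 25 res 0.37h.py:31: RuntimeWarning: invalid value encountered in scalar divide
  pts.append((y,(xs[max(i-8,0):i+9]*w).sum()/w.sum() if len(w)==17 else xs[i]))
Traceback (most recent call last):
  File "h.py", line 34, in edges
    f=np.polyfit(p[k,0],p[k,1],1);r=abs(np.polyval(f,p[:,0])-p[:,1]);k=r<max(1,2*np.median(r))
TypeError: expected non-empty vector for x
```

View pics/z4.png

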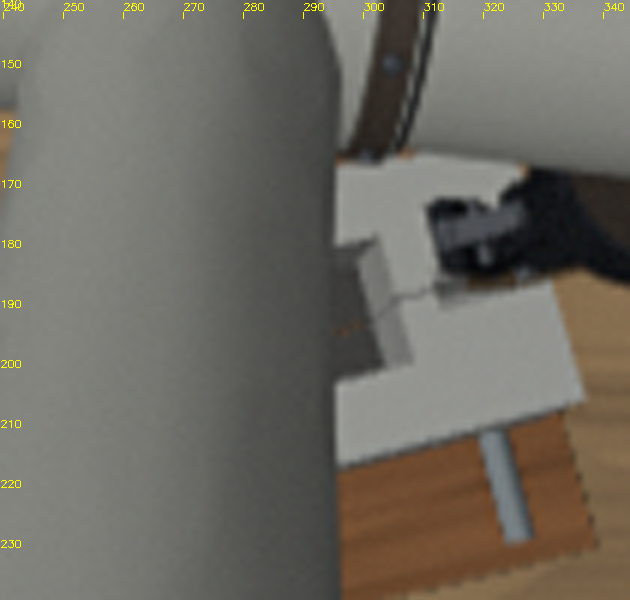

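z4 shows the fingers over the right slot at around (315,185), with the arm hiding the left end. I correct sideways and lower into the right slot.

Call:
servo_tool:
  steps: "-0.14 0.11 0 0 0 0 0;0 0 0.3 0 0 0 0;0 0 0.2 0 0 0 0;0 0 0.2 0 0 0 0;0 0 0.1 0 0 0 0;0 0 0 0 0 0 0"

```text
time: 10.63
ee_pos: [0.537, -0.2127, 0.2066]
eef_rot: [180.0, -0.1, -166.9]
contact_force: [0.5, 0.8, -2.5]
finger_gap: 0.0197
grip_force: 62.6
```

```bash
python3 -c "from h import *;st()"
```

```text
10.6333 pos [ 537.   -212.74  206.62] rot [ 1.7996e+02 -7.0000e-02 -1.6691e+02] F [ 0.5  0.8 -2.5] M [ 0.02 -0.1  -0.  ]
carrier xy [  1.7  -67.35] Fc [0.6 0.7]
```

Call:
servo_tool:
  steps: "0 -0.04 0.08 0 0 0 0;0 0 0.08 0 0 0 0;0 0 0 0 0 0 0"

```text
time: 10.88
ee_pos: [0.5378, -0.2146, 0.2027]
eef_rot: [-180.0, 0.0, -166.9]
contact_force: [0.8, -0.6, -2.2]
finger_gap: 0.0193
grip_force: 62.6
```

Call:
servo_tool:
  steps: "0 0 0.06 0 0 0 0;0 0 0.06 0 0 0 0;0 0 0 0 0 0 0"

```text
time: 11.13
ee_pos: [0.538, -0.2147, 0.1999]
eef_rot: [-179.9, 0.1, -166.9]
contact_force: [0.2, -0.2, -0.8]
finger_gap: 0.0193
grip_force: 62.9
```

```bash
python3 -c "from h import *;st()"
```

```text
11.1333 pos [ 538.03 -214.73  199.87] rot [-1.7994e+02  7.0000e-02 -1.6692e+02] F [ 0.2 -0.2 -0.8] M [-0.07 -0.31  0.13]
carrier xy [  2.25 -69.51] Fc [ 0.1 -0.3]
```

Call:
servo_tool:
  steps: "-0.02 0 0.06 0 0 0 0;0 0 0.06 0 0 0 0;0 0 0 0 0 0 0"

```text
time: 11.38
ee_pos: [0.5383, -0.215, 0.198]
eef_rot: [-179.9, 0.0, -166.9]
contact_force: [-3.2, 0.4, 8.5]
finger_gap: 0.0194
grip_force: 64.1
```

```bash
python3 -c "from h import *;st()"
```

```text
11.3833 pos [ 538.28 -215.01  198.01] rot [-1.7987e+02  2.0000e-02 -1.6686e+02] F [-3.2  0.4  8.5] M [0.08 0.83 0.23]
carrier xy [  2.43 -69.85] Fc [-3.   1.1]
```

Right bite at z ≈ 199.5 mm, meaning little wear and nearly shut. I drive it in steps with drift towards −x.

Call:
servo_tool:
  steps: "0.03 0 0.1 0 0 0 0;0.02 0 0.1 0 0 0 0;0.015 0 0.1 0 0 0 0;0.015 0 0.1 0 0 0 0;0 0 0 0 0 0 0"

```text
time: 11.8
ee_pos: [0.5367, -0.2161, 0.1867]
eef_rot: [-179.8, 0.1, -166.8]
contact_force: [-1.2, -2.1, 9.5]
finger_gap: 0.0189
grip_force: 64.3
```

```bash
python3 -c "from h import *;st()"
```

```text
11.8 pos [ 536.66 -216.12  186.73] rot [-1.7978e+02  1.4000e-01 -1.6684e+02] F [-1.2 -2.1  9.5] M [-0.38  0.7   0.22]
carrier xy [  0.6  -70.56] Fc [-1.6 -1.8]
```

Call:
servo_tool:
  steps: "0.015 0.01 0.1 0 0 0 0;0.015 0 0.1 0 0 0 0;0.015 0 0.1 0 0 0 0;0.015 0 0.1 0 0 0 0;0.015 0 0.1 0 0 0 0;0 0 0 0 0 0 0"

```text
time: 12.3
ee_pos: [0.5346, -0.2167, 0.1724]
eef_rot: [-179.7, 0.2, -166.9]
contact_force: [-1.9, -2.5, 12.6]
finger_gap: 0.0192
grip_force: 64.7
```

```bash
python3 -c "from h import *;st()"
```

```text
12.3 pos [ 534.63 -216.72  172.42] rot [-1.7973e+02  1.7000e-01 -1.6687e+02] F [-1.9 -2.5 12.6] M [-0.59  0.86  0.05]
carrier xy [ -1.52 -70.69] Fc [-2.4 -2. ]
```

Call:
servo_tool:
  steps: "0 0 -0.5 0 0 0 0;0 0 -0.9 0 0 0 0;0 0 -0.6 0 0 0 0;0 0 0 0 0 0 0;0 0.5 0 0 0 0 0;0 0.95 0 0 0 0 0;0 0.95 0 0 0 0 0;0 0.95 0 0 0 0 0;0 0.95 0 0 0 0 0;0 0.37 0 0 0 0 0"

```text
time: 13.13
ee_pos: [0.5, -0.0764, 0.2273]
eef_rot: [179.9, -0.2, -166.9]
contact_force: [-0.1, 0.2, -2.9]
finger_gap: 0.0193
grip_force: 62.6
```

Call:
servo_tool:
  steps: "0 0 0 0 0 0 0;0 0 0 0 0 0 0"

```text
time: 13.3
ee_pos: [0.5016, -0.0785, 0.2281]
eef_rot: [180.0, -0.1, -166.9]
contact_force: [-0.3, 0.6, -0.8]
finger_gap: 0.0191
grip_force: 62.6
```

```bash
sed -i 's/w.sum() if len(w)==17/max(w.sum(),1e-6) if len(w)==17/; s/k=r<max(1,2\*np.median(r))/k=r<=max(1,2*np.median(r))/' h.py; python3 - <<'E'
from h import *
st();im=eyes.capture('top');cv2.imwrite('pics/z5.png',crop('t',im,240,140,105,100,6))
edges(im,half=(-67,62))
E
```

```text
13.3 pos [501.56 -78.46 228.07] rot [ 1.7999e+02 -7.0000e-02 -1.6688e+02] F [-0.3  0.6 -0.8] M [-0.04 -0.03 -0.06]
carrier xy [-2.63 71.46] Fc [-0.1  0.6]
near slope deg -0.01 x@+70,0,-70 [-69.79 -69.77 -69.75] n 32 res 0.26
far slope deg 3.95 x@+70,0,-70 [66.16 61.33 56.5 ] n 25 res 1.72
```

View pics/z5.png

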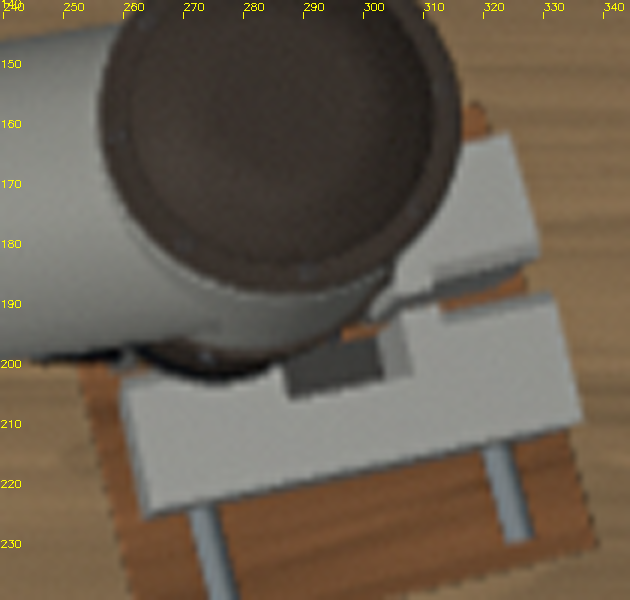

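z5 shows the whole near edge, from about (265,225) to (336,208). It has moved about 2 mm at the left and 7.5 mm at the right, matching the wedge depths. Now the left slot to the final depth, z ≈ 161 mm.

Call:
servo_tool:
  steps: "-0.07 0 0 0 0 0 0;0 0 0.4 0 0 0 0;0 0 0.4 0 0 0 0;0 0 0.3 0 0 0 0;0 0 0.2 0 0 0 0;0 0 0.1 0 0 0 0;0 0 0 0 0 0 0"

```text
time: 13.93
ee_pos: [0.5038, -0.0786, 0.186]
eef_rot: [180.0, -0.1, -167.0]
contact_force: [-0.0, -0.1, -2.1]
finger_gap: 0.0197
grip_force: 62.7
```

```bash
python3 -c "from h import *;st()"
```

```text
13.9333 pos [503.77 -78.61 185.97] rot [ 1.8000e+02 -9.0000e-02 -1.6699e+02] F [-0.  -0.1 -2.1] M [ 0.03 -0.04 -0.01]
carrier xy [-0.51 70.82] Fc [-0.1 -0.1]
```

Call:
servo_tool:
  steps: "0 0 0.1 0 0 0 0;0.01 0 0.1 0 0 0 0;0.015 0 0.1 0 0 0 0;0.015 0 0.1 0 0 0 0;0 0 0 0 0 0 0"

```text
time: 14.35
ee_pos: [0.5034, -0.0791, 0.1772]
eef_rot: [-179.9, 0.1, -166.9]
contact_force: [-3.0, -2.2, 8.6]
finger_gap: 0.0194
grip_force: 64.1
```

```bash
python3 -c "from h import *;st()"
```

```text
14.35 pos [503.41 -79.05 177.16] rot [-1.7987e+02  1.1000e-01 -1.6685e+02] F [-3.  -2.2  8.6] M [-0.39  1.12  0.09]
carrier xy [-0.96 70.47] Fc [-3.4 -1.5]
```

Call:
servo_tool:
  steps: "0.03 0 0.1 0 0 0 0;0.02 0.01 0.1 0 0 0 0;0.015 0 0.1 0 0 0 0;0.015 0 0.1 0 0 0 0;0.01 0 0.06 0 0 0 0;0 0 0 0 0 0 0"

```text
time: 14.85
ee_pos: [0.5016, -0.0796, 0.1645]
eef_rot: [-179.8, 0.2, -166.8]
contact_force: [-3.6, -2.4, 13.0]
finger_gap: 0.0191
grip_force: 64.7
```

```bash
python3 -c "from h import *;st()"
```

```text
14.85 pos [501.57 -79.56 164.55] rot [-179.81    0.23 -166.78] F [-3.6 -2.4 13. ] M [-0.64  1.28  0.25]
carrier xy [-2.86 70.39] Fc [-4.  -1.5]
```

Another 4 mm, then withdraw and cross to the right slot.

Call:
servo_tool:
  steps: "0.02 0 0.09 0 0 0 0;0.01 0 0.04 0 0 0 0;0 0 0 0 0 0 0"

```text
time: 15.1
ee_pos: [0.501, -0.0797, 0.1608]
eef_rot: [-179.8, 0.3, -166.8]
contact_force: [-4.3, -1.9, 13.0]
finger_gap: 0.0195
grip_force: 64.8
```

Call:
servo_tool:
  steps: "0 0 -0.5 0 0 0 0;0 0 -0.9 0 0 0 0;0 0 -0.9 0 0 0 0;0 0 0 0 0 0 0;0 -0.5 0 0 0 0 0;0 -0.95 0 0 0 0 0;0 -0.95 0 0 0 0 0;0 -0.95 0 0 0 0 0;0 -0.95 0 0 0 0 0;0 -0.4 0 0 0 0 0"

```text
time: 15.93
ee_pos: [0.5317, -0.2189, 0.2254]
eef_rot: [-180.0, 0.0, -167.1]
contact_force: [-0.9, -0.5, -1.0]
finger_gap: 0.0195
grip_force: 62.7
```

Call:
servo_tool:
  steps: "0 0 0 0 0 0 0;0 0 0 0 0 0 0"

```text
time: 16.1
ee_pos: [0.5308, -0.2165, 0.2253]
eef_rot: [180.0, -0.0, -167.0]
contact_force: [-0.4, -0.4, -1.9]
finger_gap: 0.0195
grip_force: 62.7
```

```bash
python3 -c "from h import *;st()"
```

```text
16.1 pos [ 530.79 -216.54  225.27] rot [ 1.7996e+02 -3.0000e-02 -1.6703e+02] F [-0.4 -0.4 -1.9] M [ 0.05 -0.02 -0.01]
carrier xy [ -5.22 -69.65] Fc [-0.5 -0.3]
```

Call:
servo_tool:
  steps: "-0.12 0 0 0 0 0 0;0 0 0.4 0 0 0 0;0 0 0.4 0 0 0 0;0 0 0.4 0 0 0 0;0 0 0.3 0 0 0 0;0 0 0.1 0 0 0 0;0 0 0 0 0 0 0"

```text
time: 16.68
ee_pos: [0.5344, -0.2147, 0.1774]
eef_rot: [180.0, -0.1, -166.9]
contact_force: [-0.8, -0.0, -2.0]
finger_gap: 0.0193
grip_force: 62.7
```

```bash
python3 -c "from h import *;st()"
```

```text
16.6833 pos [ 534.43 -214.73  177.42] rot [ 1.7997e+02 -6.0000e-02 -1.6688e+02] F [-0.8 -0.  -2. ] M [ 0.09 -0.01  0.03]
carrier xy [ -1.26 -68.71] Fc [-0.8  0.2]
```

Call:
servo_tool:
  steps: "0.01 -0.04 0.1 0 0 0 0;0.015 0 0.1 0 0 0 0;0.015 0 0.1 0 0 0 0;0.015 0 0.1 0 0 0 0;0.01 0 0.05 0 0 0 0;0 0 0 0 0 0 0"

```text
time: 17.18
ee_pos: [0.5343, -0.2181, 0.1682]
eef_rot: [-179.8, 0.2, -166.8]
contact_force: [-2.4, -0.1, 9.1]
finger_gap: 0.0194
grip_force: 64.2
```

```bash
python3 -c "from h import *;st()"
```

```text
17.1833 pos [ 534.27 -218.14  168.17] rot [-179.77    0.22 -166.83] F [-2.4 -0.1  9.1] M [-0.04  0.87  0.18]
carrier xy [ -2.18 -71.99] Fc [-2.4  0.5]
```

Call:
servo_tool:
  steps: "0.03 0.02 0.09 0 0 0 0;0.015 0 0.05 0 0 0 0;0 0 0 0 0 0 0"

```text
time: 17.43
ee_pos: [0.5336, -0.2182, 0.1645]
eef_rot: [-179.7, 0.3, -166.8]
contact_force: [-1.0, -1.9, 10.2]
finger_gap: 0.019
grip_force: 64.4
```

```bash
python3 -c "from h import *;st()"
```

```text
17.4333 pos [ 533.6  -218.2   164.49] rot [-179.7     0.34 -166.82] F [-1.  -1.9 10.2] M [-0.3   0.57  0.13]
carrier xy [ -2.85 -71.91] Fc [-1.4 -1.6]
```

Call:
servo_tool:
  steps: "0.005 0 0.03 0 0 0 0;0 0 0 0 0 0 0;0 0 -0.5 0 0 0 0;0 0 -1 0 0 0 0;0 0 -1 0 0 0 0;0 0 -0.7 0 0 0 0;0 0 0 0 0 0 0;-0.2 0.92 0 0 0 0 0;-0.2 0.92 0 0 0 0 0;-0.2 0.92 0 0 0 0 0"

```text
time: 18.27
ee_pos: [0.5296, -0.1315, 0.2547]
eef_rot: [180.0, -0.0, -167.1]
contact_force: [0.6, -0.2, -1.7]
finger_gap: 0.0192
grip_force: 62.6
```

Call:
servo_tool:
  steps: "-0.2 0.92 0 0 0 0 0;-0.2 0.92 0 0 0 0 0;-0.2 0.92 0 0 0 0 0;-0.2 0.92 0 0 0 0 0;-0.2 0.92 0 0 0 0 0;-0.2 0.92 0 0 0 0 0;-0.2 0.92 0 0 0 0 0;-0.2 0.92 0 0 0 0 0;-0.2 0.92 0 0 0 0 0;-0.2 0.92 0 0 0 0 0"

```text
time: 19.1
ee_pos: [0.5258, 0.1516, 0.2547]
eef_rot: [180.0, -0.0, -167.0]
contact_force: [0.6, 0.9, -1.9]
finger_gap: 0.0191
grip_force: 62.6
```

Call:
servo_tool:
  steps: "-0.2 0.92 0 0 0 0 0;-0.2 0.92 0 0 0 0 0;-0.2 0.92 0 0 0 0 0;-0.2 0.92 0 0 0 0 0;-0.2 0.92 0 0 0 0 0;-0.2 0.92 0 0 0 0 0;0 0 0 0 0 1 0;0 0 0 0 0 1 0;0 0 0 0 0 1 0;0 0 0 0 0 1 0"

```text
time: 19.93
ee_pos: [0.5236, 0.3199, 0.2542]
eef_rot: [-180.0, -0.1, 176.9]
contact_force: [-0.1, -0.5, -2.2]
finger_gap: 0.0193
grip_force: 62.6
```

Call:
servo_tool:
  steps: "0 0 0 0 0 0.25 0;0 0 0 0 0 0 0;0 0 0 0 0 0 0"

```text
time: 20.18
ee_pos: [0.5239, 0.3196, 0.255]
eef_rot: [-180.0, -0.0, 176.1]
contact_force: [-0.8, 1.2, -1.8]
finger_gap: 0.0195
grip_force: 62.6
```

```bash
python3 - <<'E'
from h import *
st();im=eyes.capture('top');sd=eyes.capture('side')
cv2.imwrite('pics/top6.png',im[:,:,::-1]);cv2.imwrite('pics/z6.png',np.hstack([crop('t',im,240,145,105,100,4),crop('s',sd,180,235,95,100,4)]))
edges(im,half=(-71,62))
E
```

```text
20.1833 pos [523.85 319.6  254.97] rot [-1.7999e+02 -3.0000e-02  1.7612e+02] F [-0.8  1.2 -1.8] M [0.03 0.04 0.01]
carrier xy [108.63 454.3 ] Fc [-0.5  1.3]
near slope deg -1.48 x@+70,0,-70 [-75.84 -74.03 -72.23] n 34 res 0.21
far slope deg -1.16 x@+70,0,-70 [58.01 59.43 60.85] n 34 res 0.52
```

View pics/z6.png

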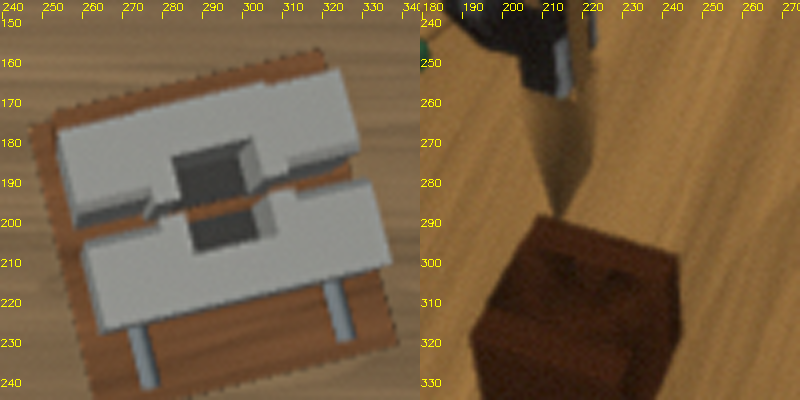

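z6 shows the halves apart and near parallel. The near and far edges differ by about 0.3°, with openings of about 10.6 mm at both ends, and the bowl side is clear. The wedge hangs straight by the stand, tip at about (214,289). Next I put it back.

Call:
servo_tool:
  steps: "-0.17 -0.03 0.3 0 0 0 0;0 0 1 0 0 0 0;0 0 1 0 0 0 0;0 0 0.8 0 0 0 0;0 0 0.5 0 0 0 0;0 0 0.3 0 0 0 0;0 0 0 0 0 0 0;0 0 0 0 0 0 0"

```text
time: 20.95
ee_pos: [0.5292, 0.3183, 0.1383]
eef_rot: [-179.9, -0.0, 176.1]
contact_force: [0.1, 1.0, -2.0]
finger_gap: 0.0194
grip_force: 62.7
```

```bash
python3 -c "from h import *;st()"
```

```text
20.95 pos [529.23 318.32 138.3 ] rot [-1.7995e+02 -1.0000e-02  1.7607e+02] F [ 0.1  1.  -2. ] M [-0.02 -0.02 -0.03]
carrier xy [113.58 451.85] Fc [0.4 0.9]
```

Call:
servo_tool:
  steps: "0 0 0.25 0 0 0 0;0 0 0.25 0 0 0 0;0 0 0.15 0 0 0 0;0 0 0.1 0 0 0 0;0 0 0 0 0 0 0"

```text
time: 21.37
ee_pos: [0.529, 0.3183, 0.1153]
eef_rot: [-180.0, -0.0, 176.1]
contact_force: [-0.2, -0.2, -2.2]
finger_gap: 0.0192
grip_force: 62.6
```

```bash
python3 -c "from h import *;st()"
```

```text
21.3667 pos [529.02 318.26 115.34] rot [-1.7997e+02 -1.0000e-02  1.7605e+02] F [-0.2 -0.2 -2.2] M [-0.02 -0.16 -0.  ]
carrier xy [113.37 451.84] Fc [-0.2 -0.1]
```

Call:
servo_tool:
  steps: "0 0 0.06 0 0 0 0;0 0 0.06 0 0 0 0;0 0 0 0 0 0 0;0 0 0 0 0 0 0"

```text
time: 21.7
ee_pos: [0.5291, 0.3186, 0.1139]
eef_rot: [180.0, 0.1, 176.1]
contact_force: [-3.0, -1.4, 5.2]
finger_gap: 0.0193
grip_force: 63.7
```

```bash
python3 -c "from h import *;st()"
```

```text
21.7 pos [529.12 318.56 113.94] rot [1.7998e+02 5.0000e-02 1.7606e+02] F [-3.  -1.4  5.2] M [-0.29  0.77 -0.15]
carrier xy [113.53 452.11] Fc [-3.2 -0.7]
```

Seated at the same height as at pickup, with 5 N of support. I open and rise straight up.

Call:
servo_tool:
  steps: "0 0 -0.05 0 0 0 0.3;0 0 0 0 0 0 0.4;0 0 0 0 0 0 0.5;0 0 0 0 0 0 0.5;0 0 -0.3 0 0 0 0.5;0 0 -0.7 0 0 0 0.5;0 0 -1 0 0 0 0.5;0 0 -1 0 0 0 0.5;0 0 -1 0 0 0 0.5;0 0 0 0 0 0 0.5"

```text
time: 22.53
ee_pos: [0.5319, 0.3203, 0.2421]
eef_rot: [179.5, 0.7, 176.1]
contact_force: [1.0, 0.1, 1.0]
finger_gap: 0.0426
grip_force: 0.0
```

Call:
servo_tool:
  steps: "1 0 0 0 0 0 0.5;1 0 0 0 0 0 0.5;1 0 0 0 0 0 0.5;0 0 0 0 0 0 0.5;0 0 0 0 0 0 0.5"

```text
time: 22.95
ee_pos: [0.4383, 0.3249, 0.2349]
eef_rot: [179.9, 0.1, 176.2]
contact_force: [0.1, 1.0, -0.0]
finger_gap: 0.0426
grip_force: 0.0
```

```bash
python3 - <<'E'
from h import *
st();im=eyes.capture('top');sd=eyes.capture('side')
cv2.imwrite('pics/z7.png',np.hstack([crop('t',im,240,145,170,100,2.3),crop('s',sd,180,235,75,110,4)[:230],]) if 0 else np.vstack([crop('t',im,90,140,330,110,2.4),crop('s',sd,170,100,330,140,2.4)]) if 0 else np.vstack([crop('t',im,90,140,330,110,2.2),crop('s',sd,170,100,330,260,1.3).repeat(1,0)[:, :429] if 0 else cv2.resize(sd[:, :, ::-1][110:360,150:480],(726,330*250*22//(330*220))) if 0 else crop('s',sd,150,200,330,140,2.2)]))
edges(im,half=(-71,62))
print(onz("top",(386,195),.04).round(3))
E
```

```text
22.95 pos [438.32 324.92 234.89] rot [1.7993e+02 6.0000e-02 1.7618e+02] F [ 0.1  1.  -0. ] M [-0.01 -0.02 -0.02]
carrier xy [ 26.49 478.73] Fc [0.3 0.9]
near slope deg -1.49 x@+70,0,-70 [-75.88 -74.06 -72.23] n 34 res 0.23
far slope deg -1.2 x@+70,0,-70 [58.04 59.5  60.96] n 35 res 0.55
[ 0.525 -0.414  0.04 ]
```

View pics/z7.png

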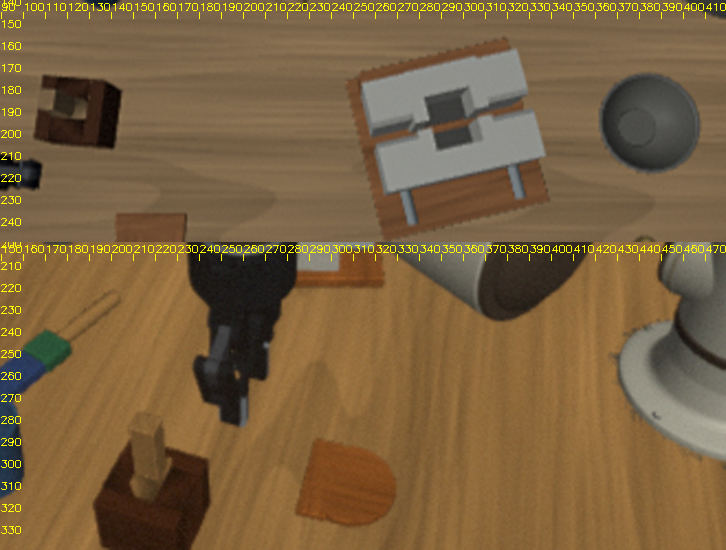

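z7 shows the wedge standing in its stand at (217,292) in the side view, the bowl still at (385,195) in the top view, and the mould open and parallel. I hand the job in.

```bash
python3 -c "from workcell import manip;print(manip.sign_off())"
```

```text
the job is handed in; nothing more can be done
None
```

Job handed in at about 23 s of the 72 s: I estimate the seam stands open about 10.6 mm at both ends and nearly parallel, the wedge is back standing in its stand, and the bowl has not moved.

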